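Load the UV curing box, shut its lid and switch the lamp on

ROBOT

A 6-joint arm with a two-finger parallel gripper is mounted at the origin on the work surface. World frame = base frame: x ahead of the robot, y to its left, z up, the work surface at z = 0. Lengths are in m, angles in rad, forces in N, time in s.
With the tool pointing down it reaches from about 0.25 to 0.725 m from the base axis. Payload 4 kg.
Tool frame: the origin (TCP) lies between the finger pads; the fingertips stand 8 mm ahead of it and the grasp point (between the pads) lies 11 mm behind it (bot.tip_reach is the distance from the TCP to the fingertips, in m); z points along the fingers, y is the line along which they close (so a half turn about z gives the same grasp; the last joint's range is limited). The gripper opens to 85 mm and grips with 20 to 120 N. Pads are 22 mm wide; open, the fingers measure 114 mm over their backs; the gripper's body (76 mm by 85 mm) begins 54 mm behind the grasp point. The pads swing forward as they close: fully open they stand 13 mm farther back than shut.
Start: joints at [1.146, 0.241, 0.005, 1.335, 0, 1.571], TCP at [0.206, 0.456, 0.239] pointing down, gripper open.
Joint ranges: [-2.72, 2.72], [-1.05, 1.87], [-1.09, 1.28], [-1.99, 2.15], [-1.42, 1.44], [-3.14, 3.14]. Speed limits (rad/s): [2.79, 2.79, 3.14, 3.14, 3.14, 3.14].

INTERFACE

Orientations are given as a unit quaternion [x, y, z, w].
In Python, from workcell import bot gives the robot as it stands.
- The arm moves only by the tool move_arm, never from a script. Its argument "deltas" is a list of rows, each a list of 7 numbers: the opening, from 0 (shut) to 1 (fully open), then the shift along the tool's x, y, z in mm, then the turn, a rotation vector about the tool's x, y, z in degrees. In form: [[gripper, tx, ty, tz, ax, ay, az], ...]. A call has 1 to 10 rows; each row shifts and turns the commanded pose from where the row before left it, along the tool's axes as they then stand; what a row does not reach is not made up. A row lasts 1/12 s, in which the tool goes at most 41.7 mm and 7.16 degrees, less where a joint would pass 70% of its speed; a pose out of reach is approached as far as the arm can. A call is refused whole if a number of a shift passes 41.7 or a number of a turn 7.16, either way. A call with a gripper value outside its range is refused whole. The fingers move at their own pace and stop on an object; the grip force is fixed at half the most. Time passes only in rows, so rows that do not move let the fingers close. It gives the time, the measured TCP pose, the force, the opening and the grip force at its end, in the units of the state.
- bot.get_obs(): the state, without advancing time (a new reading comes with each control period).
- bot.camera(name): name is "scene" or "top" or "wrist"; returns the picture (384x512x3 uint8, blue, green, red); there is no depth.
- bot.calibration(name): a dict with "K" (3x3 intrinsics, pixels), "position" and "orientation" of the camera in the world. Camera axes: x right, y down, z forward; pixel columns grow to the right and rows downward; lengths in m; the calibration is good to about 2 mm. A picture is of the moment at which its call begins: read the wrist's pose just before it. calibration takes no time and is no camera call; for the wrist camera it gives the pose at the moment of the call.
- bot.job_done(): hands the job in; it is judged then, once.
Trained networks look in the newest picture that a camera, given by its name, has taken for a name from the list of things; names that differ only in an ending like _2 or _b are one class to them, and where a whole thing is asked for, a point or a joint stands for the part that bears it (a point fixed in the world has none). Each returns a list of dicts, best first, with "conf" (0 to 1); they miss things now and then, are a little off and sometimes report something else, mostly with a low value. They report only what shows in the picture. A call takes as long as a camera call. They do not tell look-alikes from the thing itself.
- bot.outline_of(query, camera): "pixels" (384x512 bool, what is visible of it) and "rect" ([left, top, width, height] in pixels, round what is visible of it).
The state is a dict: "clock": time; "joint_pos": joint angles; "joint_vel": joint speeds; "tau": joint torques, N m; "eef_pos": TCP position; "tool_rot": TCP orientation; "ft_force": force on the tool from outside, world axes, zero at the start; "ft_torque": the same for the moment, N m; "grip_width": finger opening in m; "grasp_force": force on a finger pad.
Only numpy, scipy, OpenCV 4.12 (cv2) and the standard library are available. Lean on these libraries where they do the work, as an engineer would, in place of code of your own. Each camera call takes 0.05 s, during which the arm holds its last target. There are 200 camera calls.

TASK

Take the loaded carrier (the one with the three small component housings clamped under its bridge handle) from the steel tray and set it down, not drop it, flat in the middle of the curing box's chamber floor. Then lower the lid gently until it is fully shut, without letting it slam, and only once it is shut turn the lamp switch from off to on. Leave the other things on the bench where they are.

Things in the scene. Friction and masses are not known exactly. Their poses are not given: they have to be found in the camera images.
- curing_box: Fixed UV curing box, white with a grey control deck: 170 mm deep (x), 330 wide (y), rim and deck 105 mm high. Origin: centre of its underside. x: from its front (robot side) to its hinged back; y: left seen from the robot. Right part (y -165 to 55 mm): open chamber, walls 12 mm, inside 146 (x) by 196 (y), 70 deep. Left part: deck with the switch.
- chamber_floor (a point): Middle of the chamber floor, on its surface, 35 mm above the bench and 70 mm below the rim; 55 mm to the right (-y) of the box's origin. Axes as curing_box.
- lid (a joint): Lid angle, rad: 0 shut (lying on the rim), 1.57 upright, stop at 1.8; starts open at 1.45 to 1.65. White frame 220 mm wide, 168 mm hinge to front edge, 14 mm thick, amber window, 9 mm deep LED strips under it, 0.45 kg. Its stiff hinge holds it wherever it is left above about 1 rad; below that it falls by its own weight unless held.
- lid_hinge (a point): On the hinge axis, mid width of the lid, 108 mm above the bench, 80 mm behind the box's origin in x and -55 mm in y. The axis is parallel to the box's y. Axes turn with the lid (x from its front edge to the hinge; shut: as the box).
- lid_bar (a point): Middle of the bar of the lid's steel bow handle; in the lid's axes, from lid_hinge: x -210, y 0, z +7 mm. Round bar 12 mm thick, 100 mm long, parallel to the hinge axis; 36 mm clear gap to the lid's front edge, so it can be pinched with a finger on either side and turns between the fingers. 115 mm above the bench when shut.
- lamp_switch (a joint): Rotary lamp switch, rad: 0 off (bar pointing to the box's front, -x), 1.57 on (a quarter turn clockwise seen from above, bar pointing to the box's left, +y). Spring detents at both ends, peak torque about 0.15 N m: let go before half way it springs back, let go past 0.9 it snaps fully on by itself.
- switch_grip (a point): On the switch's upright axis at the height to grip its bar: 134 mm above the bench, at x -15, y +110 mm in the box. Black bar 66 mm long (39 to its pointing end, 27 to the other), 13 wide, 26 high, top 146 mm above the bench, on a round boss 60 mm across, 12 mm high. Axes turn with it: bar along x, pointing to -x.
- carrier: Loaded carrier, loose, 0.25 to 0.5 kg: aluminium plate 110 (x) by 64 (y) by 10 mm, three dark component housings (50 by 12 by 8 mm) lying across it, and over them a lengthwise bridge handle. 50 mm high in all. Origin: centre of its underside. Stands on the tray floor, 3 mm above the bench.
- carrier_grip (a point): Middle of the carrier's bridge handle, 43 mm above the carrier's underside: bar 92 mm long (carrier x), 12 wide (y), from 36 to 50 mm above the underside, on posts 38 mm either side. The housings' tops are at 18 mm.
- tray: Fixed shallow stainless tray lined with white paper, 300 mm (x) by 230 mm (y), floor 3 mm thick, rim 20 mm high, right of the curing box; origin at the centre of its underside. Holds the two carriers side by side.
- empty_carrier: Empty carrier, loose: same as the loaded one but with nothing on its plate under the bridge handle. To be left in the tray. Origin: centre of its underside.
- tape_roll: Roll of amber tape lying flat, 76 mm across, 19 mm high, bystander; origin centre of underside.
- fibre_reel: White plastic reel lying flat, 90 mm across, 32 mm high, bystander; origin centre of underside.
- alcohol_bottle: Clear bottle, 64 mm across, 150 mm high, standing left of the curing box, bystander; origin centre of underside.
- screwdriver: Screwdriver with black handle, 160 mm long, lying left of the curing box, bystander.
Not all that is in view belongs to the job. What is shaped like the carrier but brown or green is not meant.

How it is judged:
By the outcome, as a careful person would: the job done as asked, in the order asked, and still so for the second after the job is handed in, with the robot touching nothing.
It also fails if it takes over 61 s, if anything falls off the work surface, if the arm or the gripper's body presses on something with over 40 N, if the wrist force passes 120 N, or if a joint passes its speed limit or range.

## Working session

There is one attempt and no reset: what is moved stays moved. The work goes in short steps, Python scripts to look and compute and a tool call to move; the robot and the scene stay as the last step left them, time stands still between calls to the robot, and variables do not carry over. Pictures are saved under pics/ and viewed, at most 14 in all, crops included, and the job is handed in when it is done.

Besides the shell and the picture viewer there is one more tool, called after ">>>" in YAML: its name, and indented under it one key for each argument. move_arm: Moves the arm, as the interface text tells. Its arguments: {"type":"object","properties":{"deltas":{"type":"array","items":{"type":"array","items":{"type":"number"}}}},"required":["deltas"]}

```bash
mkdir -p pics; ls
python3 - <<'E'
from workcell import bot
import cv2,numpy as np
o=bot.get_obs();print({k:np.round(v,3).tolist() for k,v in o.items()})
a=bot.camera("scene");b=bot.camera("top")
cv2.imwrite("pics/s0.png",a);cv2.imwrite("pics/t0.png",b)
cv2.imwrite("pics/both0.png",cv2.resize(np.vstack([a,b]),None,fx=.78,fy=.78))
for c in("top","scene"):
  k=bot.calibration(c);print(c,np.round(k["K"],1).tolist(),np.round(k["position"],3),np.round(k["orientation"],4))
  for q in ["curing_box","lid","lamp_switch","carrier","tray","empty_carrier"]:
    for d in bot.outline_of(q,c)[:4]:
      ys,xs=np.nonzero(d["pixels"]);print(q,round(d["conf"],2),d["rect"],len(xs),xs.mean().round(1),ys.mean().round(1), cv2.minAreaRect(np.c_[xs,ys].astype(np.float32)))
E
```

```text
pics
{'clock': 0.0, 'joint_pos': [1.146, 0.241, 0.004, 1.335, 0.0, 1.571], 'joint_vel': [-0.002, -0.0, 0.001, -0.0, 0.001, 0.0], 'tau': [-0.0, -37.232, 25.241, 0.017, 0.0, -0.0], 'eef_pos': [0.206, 0.455, 0.238], 'tool_rot': [0.211, 0.978, -0.001, -0.0], 'ft_force': [0.601, -0.133, 0.914], 'ft_torque': [-0.051, 0.021, 0.023], 'grasp_force': 0.0, 'grip_width': 0.085}
top [[416.0, 0.0, 251.9], [0.0, 416.0, 188.9], [0.0, 0.0, 1.0]] [0.318 0.037 1.321] [ 0.7076 -0.704   0.0434 -0.0431]
curing_box 0.67 [175.8, 100.8, 117.3, 83.3] 8052 236.9 144.7 ((235.688720703125, 141.773193359375), (114.75621795654297, 80.11241912841797), 3.7313966751098633)
curing_box 0.61 [214.4, 105.9, 82.4, 24.8] 1697 253.8 114.3 ((253.3329620361328, 113.61700439453125), (83.59584045410156, 23.44165802001953), 3.6522228717803955)
curing_box 0.5 [352.8, 179.2, 21.4, 40.3] 733 363.2 198.0 ((362.94451904296875, 197.9979705810547), (21.28170394897461, 35.67924118041992), 2.12109637260437)
lid 0.79 [212.7, 102.2, 81.8, 25.1] 1651 253.6 114.3 ((253.3732452392578, 114.04905700683594), (83.3397216796875, 23.270877838134766
[... 1885 characters left out ...]
 (35.97751998901367, 26.308563232421875), 77.00537872314453)
carrier 0.67 [221.3, 188.0, 32.5, 17.2] 315 235.4 195.5 ((237.06756591796875, 194.40538024902344), (14.302711486816406, 30.907011032104492), 80.53767395019531)
tray 0.94 [89.8, 216.2, 85.4, 93.2] 4735 127.0 261.2 ((126.70460510253906, 260.44561767578125), (79.5979995727539, 85.11782836914062), 79.87532806396484)
empty_carrier 0.61 [121.8, 223.1, 23.5, 38.8] 562 132.4 242.3 ((132.34483337402344, 241.137939453125), (32.71991729736328, 21.09355354309082), 85.2363510131836)
empty_carrier 0.48 [122.3, 252.3, 28.8, 34.3] 674 136.0 272.2 ((135.16983032226562, 270.0943603515625), (35.164302825927734, 23.076570510864258), 74.05460357666016)
```

View pics/t0.png

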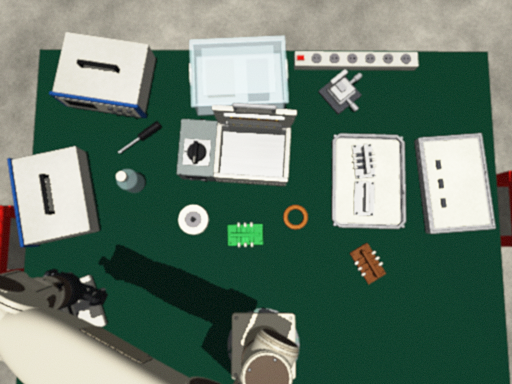

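View pics/s0.png

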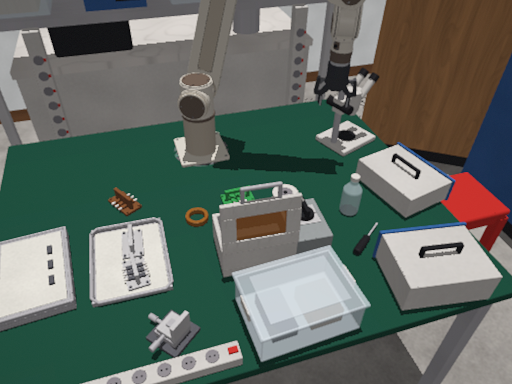

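```bash
cat > h.py <<'E'
from workcell import bot
import cv2,numpy as np
from scipy.spatial.transform import Rotation as R
def cal(c):
    k=bot.calibration(c);return np.array(k["K"]),np.array(k["position"]),R.from_quat(k["orientation"]).as_matrix()
def ray(C,px,z):
    K,p,M=C;d=M@np.linalg.inv(K)@np.array([px[0],px[1],1.]);return p+d*(z-p[2])/d[2]
def proj(C,P):
    K,p,M=C;q=(np.atleast_2d(P)-p)@M@K.T;return q[:,:2]/q[:,2:]
def rect(C,pix,z):
    ys,xs=np.nonzero(pix);K,p,M=C
    P=np.array([ray(C,(x,y),z)[:2] for x,y in zip(xs,ys)],np.float32)
    (c,s,a)=cv2.minAreaRect(P*1000);return np.round(c,1),np.round(s,1),round(a,1)
E
python3 - <<'E'
from h import *
t=cv2.imread("pics/t0.png");C=cal("top")
a=cv2.resize(t[128:235,325:412],None,fx=5,fy=5,interpolation=cv2.INTER_CUBIC)
b=cv2.resize(t[98:190,172:302],None,fx=2.7,fy=2.7,interpolation=cv2.INTER_CUBIC)
im=np.zeros((540,800,3),np.uint8);im[:a.shape[0],:a.shape[1]]=a;im[:b.shape[0],440:440+b.shape[1]]=b
cv2.imwrite("pics/crop1.png",im)
bot.camera("top")
for q,z in [("curing_box",.105),("carrier",.013),("empty_carrier",.013),("tray",.02),("lamp_switch",.146)]:
  for d in bot.outline_of(q,"top")[:4]: print(q,round(d["conf"],2),rect(C,d["pixels"],z))
E
```

```text
curing_box 0.84 (array([609.7,  84.9]), array([342. , 244.9]), 86.5)
carrier 0.96 (array([ 251.7, -322.1]), array([110.8,  68.7]), 33.2)
carrier 0.9 (array([338. ,  60.9]), array([ 65.3, 106.6]), 0.3)
carrier 0.56 (array([ 574.3, -319.3]), array([107.6,  68.5]), 5.6)
carrier 0.52 (array([633.6,  88.9]), array([367.4, 269.4]), 85.9)
empty_carrier 0.98 (array([ 454.9, -314.6]), array([ 69.8, 113.6]), 84.5)
tray 0.78 (array([ 508.5, -330. ]), array([233.6, 304.1]), 87.7)
lamp_switch 0.78 (array([569.8, 199.8]), array([53.9, 57.4]), 46.2)
lamp_switch 0.4 (array([681.9,  34. ]), array([248.1,  67.9]), 86.7)
```

View pics/crop1.png

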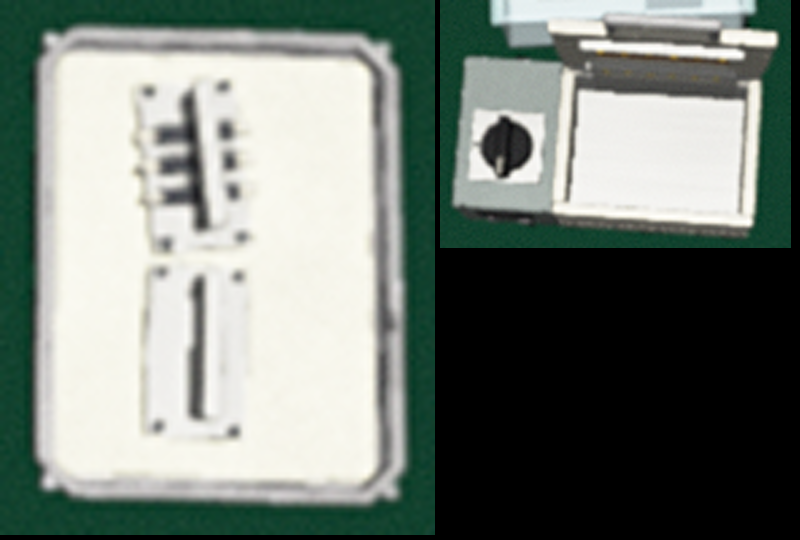

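The loaded carrier is the upper one in the tray, at pixel (363,160). It has three dark housings under the bridge and a yaw of about +6°. The one at (363,198) has a bare plate, so it is the empty carrier. Brown (367,262) and green (244,234) are look-alikes. I'm moving over the tray with the wrist camera.

>>> move_arm:
  deltas:
    - [1,-27,-25,-8,0,0,0]
    - [1,-27,-25,-8,0,0,0]
    - [1,-27,-25,-8,0,0,0]
    - [1,-27,-25,-8,0,0,0]
    - [1,-27,-25,-8,0,0,0]
    - [1,-27,-25,-8,0,0,0]
    - [1,-27,-25,-8,0,0,0]
    - [1,-27,-25,-8,0,0,0]
    - [1,-27,-25,-8,0,0,0]
    - [1,-27,-25,-8,0,0,0]

```text
clock: 1.83
eef_pos: [0.3492, 0.1148, 0.32]
tool_rot: [0.211, 0.978, 0.0, 0.0]
ft_force: [1.4, 0.1, 0.4]
grip_width: 0.0853
grasp_force: 0.0
```

>>> move_arm:
  deltas:
    - [1,-27,-25,0,0,0,-3]
    - [1,-27,-25,0,0,0,-3]
    - [1,-27,-25,0,0,0,-3]
    - [1,-27,-25,0,0,0,-3]
    - [1,-27,-25,0,0,0,-3]
    - [1,-27,-25,0,0,0,-3]
    - [1,-27,-25,0,0,0,-3]
    - [1,-27,-25,0,0,0,-3]
    - [1,-27,-25,0,0,0,-3]
    - [1,-27,-25,0,0,0,-3]

```text
clock: 2.67
eef_pos: [0.5655, -0.1784, 0.3194]
tool_rot: [-0.05, 0.999, -0.0, 0.0]
ft_force: [1.3, 0.7, 0.4]
grip_width: 0.0857
grasp_force: 0.0
```

```bash
cat >> h.py <<'E'
def st():
    o=bot.get_obs();return np.array(o["eef_pos"]),R.from_quat(o["tool_rot"]),o
def togo(pos,yaw,tilt=None):
    """tool-frame shift (mm, from the present axes) and turn (deg) to TCP pos with tool y at world yaw (deg), pointing down"""
    p,r,o=st();y=np.array([np.cos(np.radians(yaw)),np.sin(np.radians(yaw)),0]);z=np.array([0,0,-1.])
    T=R.from_matrix(np.c_[np.cross(y,z),y,z])
    print("shift",np.round(r.inv().apply(np.array(pos)-p)*1000,1),"turn",np.round((r.inv()*T).as_rotvec(degrees=True),1))
def show(name,*ims):
    cv2.imwrite("pics/"+name+".png",np.hstack(ims))
E
python3 - <<'E'
from h import *
p,r,o=st();print(p,r.as_matrix().round(3).tolist(),o["clock"],np.round(o["joint_pos"],2))
C=cal("wrist");print(np.round(C[0],1).tolist(),C[1],C[2].round(3).tolist())
print("cam in tool",r.inv().apply(C[1]-p).round(4),(r.inv().as_matrix()@C[2]).round(3).tolist())
im=bot.camera("wrist");cv2.imwrite("pics/w1.png",im)
for q,z in [("carrier",.013),("tray",.02)]:
  for d in bot.outline_of(q,"wrist")[:3]: print(q,round(d["conf"],2),d["rect"],rect(C,d["pixels"],z))
E
```

```text
[ 0.56551478 -0.17835025  0.3193729 ] [[-0.995, -0.1, 0.0], [-0.1, 0.995, -0.0], [-0.0, -0.0, -1.0]] 2.6667 [-0.31  0.42  0.47  1.62 -0.   -0.41]
[[297.1, 0.0, 255.2], [0.0, 297.1, 193.4], [0.0, 0.0, 1.0]] [ 0.49716046 -0.18526251  0.45321898] [[-0.1, 0.959, 0.267], [0.995, 0.097, 0.028], [0.001, 0.268, -0.963]]
cam in tool [ 6.870e-02 -1.000e-04 -1.339e-01] [[0.0, -0.963, -0.268], [1.0, 0.0, 0.001], [-0.001, -0.268, 0.963]]
carrier 0.63 [134.7, 119.3, 51.1, 71.2] (array([ 571.2, -320.8]), array([111.,  77.]), 5.8)
carrier 0.58 [405.5, 0.0, 101.6, 34.0] (array([352.4,  64.3]), array([ 40. , 131.3]), 5.8)
tray 0.56 [63.5, 0.5, 177.0, 213.9] (array([ 509.9, -330.2]), array([229.4, 295. ]), 88.7)
```

View pics/w1.png

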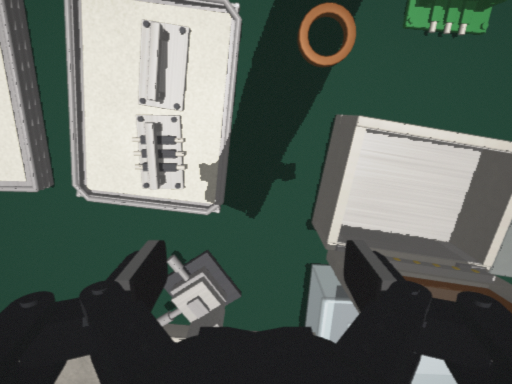

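Run:
```python
from h import *
C=cal("wrist")
P=[ray(C,q,.013)[:2] for q in [(137,116),(181,114),(185,188),(145,190)]];print(np.round(P,4),np.mean(P,0))
for q in [(149,123),(155,188)]: print(ray(C,q,.053))
im=cv2.imread("pics/w1.png");a=cv2.resize(im[100:205,115:205],None,fx=4,fy=4,interpolation=cv2.INTER_CUBIC);b=cv2.resize(im[105:285,305:512],None,fx=2.1,fy=2.33,interpolation=cv2.INTER_CUBIC)
print(a.shape,b.shape);f=np.zeros((420,a.shape[1]+b.shape[1],3),np.uint8);f[:,:360]=a[:420];f[:b.shape[0],360:]=b[:420];cv2.imwrite("pics/crop2.png",f)
togo([.572,-.319,.25],96)
```

```text
[[ 0.5195 -0.3507]
 [ 0.5108 -0.2885]
 [ 0.6188 -0.2792]
 [ 0.6277 -0.3395]] [ 0.56921541 -0.3144654 ]
[ 0.52494581 -0.32009744  0.053     ]
[ 0.61171191 -0.3116552   0.053     ]
(420, 360, 3) (419, 435, 3)
shift [   7.2 -140.8   65.7] turn [ 0.1 -0.2 -0.5]
```

View pics/crop2.png

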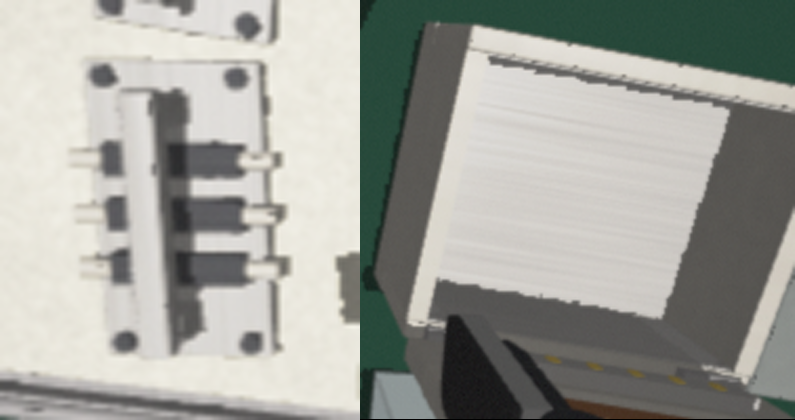

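The crop confirms it: the carrier at (161,152) in the wrist view has three dark housings under its bridge. Its bridge is centred at about (0.569, -0.315) with a yaw of about 6°. Next I move above it, then descend.

>>> move_arm:
  deltas:
    - [1,2.5,-34,17,0,0,-0.5]
    - [1,2.5,-34,17,0,0,0]
    - [1,2.5,-34,17,0,0,0]
    - [1,2.5,-34,17,0,0,0]
    - [1,0,0,30,0,0,0]
    - [1,0,0,30,0,0,0]
    - [1,0,0,30,0,0,0]
    - [1,0,0,20,0,0,0]
    - [1,0,0,0,0,0,0]
    - [1,0,0,0,0,0,0]

```text
clock: 3.65
eef_pos: [0.5681, -0.3116, 0.1411]
tool_rot: [-0.054, 0.999, 0.001, -0.001]
ft_force: [1.0, 0.0, 0.5]
grip_width: 0.0853
grasp_force: 0.0
```

Run:
```python
from h import *
bot.camera("wrist") if 0 else None
C=cal("wrist");im=bot.camera("wrist");cv2.imwrite("pics/w2.png",im)
p,r,o=st();print(p,o["clock"])
# tool plane at bar top: projected spot of the TCP axis at z=.053 and expected bar
print(proj(C,[[*p[:2],.053],[.525,-.320,.053],[.612,-.311,.053]]))
for d in bot.outline_of("carrier","wrist")[:2]: print(round(d["conf"],2),d["rect"],rect(C,d["pixels"],.013))
togo([.569,-.315,.037],96)
```

```text
[ 0.56938459 -0.312312    0.14296611] 3.7
[[253.67148356 203.60425976]
 [249.75854652 145.82441914]
 [249.7212356  253.03235422]]
0.64 [202.7, 130.5, 85.4, 130.3] (array([ 576.5, -319.8]), array([121.3,  75.7]), 4.8)
shift [  1.7  -1.8 107. ] turn [-0.1  0.2  0.2]
```

View pics/w2.png

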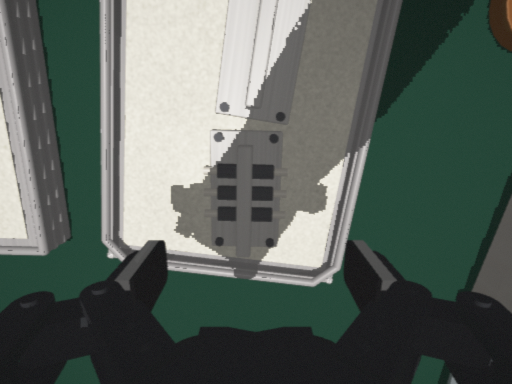

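Here the bar runs from (244,147) to (243,258), about 4 mm further right than I estimated. I'm correcting for that and descending.

>>> move_arm:
  deltas:
    - [1,-1,-7,25,0,0,0]
    - [1,0,0,30,0,0,0]
    - [1,0,0,20,0,0,0]
    - [1,0,0,15,0,0,0]
    - [1,0,0,8,0,0,0]
    - [1,0,0,7,0,0,0]
    - [1,0,0,0,0,0,0]
    - [1,0,0,0,0,0,0]
    - [0,0,0,0,0,0,0]
    - [0,0,0,0,0,0,0]

```text
clock: 4.58
eef_pos: [0.5718, -0.3201, 0.0379]
tool_rot: [-0.054, 0.999, -0.001, 0.001]
ft_force: [0.8, 1.2, -0.3]
grip_width: 0.064
grasp_force: 0.0
```

>>> move_arm:
  deltas:
    - [0,0,0,0,0,0,0]
    - [0,0,0,0,0,0,0]
    - [0,0,0,0,0,0,0]
    - [0,0,0,0,0,0,0]

```text
clock: 4.92
eef_pos: [0.571, -0.3199, 0.0365]
tool_rot: [-0.054, 0.999, -0.0, 0.0]
ft_force: [0.7, -6.1, 3.9]
grip_width: 0.0124
grasp_force: 2.7
```

>>> move_arm:
  deltas:
    - [0,0,0,0,0,0,0]
    - [0,0,0,-4,0,0,0]
    - [0,0,0,-10,0,0,0]
    - [0,0,0,-25,0,0,0]
    - [0,0,0,-35,0,0,0]
    - [0,0,0,-35,0,0,0]
    - [0,0,0,-35,0,0,0]
    - [0,0,0,-35,0,0,0]
    - [0,0,0,-15,0,0,0]
    - [0,0,0,0,0,0,0]

```text
clock: 5.75
eef_pos: [0.5729, -0.3207, 0.2368]
tool_rot: [-0.054, 0.999, -0.003, 0.004]
ft_force: [1.2, -0.1, -2.2]
grip_width: 0.0109
grasp_force: 61.9
```

Run:
```python
from h import *
from scipy.optimize import least_squares
K=np.array([[297.1,0,255.2],[0,297.1,193.4],[0,0,1]])
M=R.from_matrix([[-0.1,0.959,0.267],[0.995,0.097,0.028],[0.001,0.268,-0.963]]).as_matrix()
C=(K,np.array([0.49716,-0.18526,0.45322]),M)
f=lambda c:((c[0]-360)/2.1+305,c[1]/2.33+105)
for n,c,z in [("FR",(473,25),.105),("BRalongedge",(409,323),.105),("front edge L",(795,88),.105),("floor FR",(487,57),.035),("floor FL vis",(729,104),.035),("floor BL",(663,319),.035),("floor BR",(440,280),.035)]:
    print(n,ray(C,f(c),z).round(4))
p,r,o=st();print(p,o["clock"],o["grip_width"],o["grasp_force"],o["ft_force"])
# top camera: switch centre and box mask
C2=cal("top");bot.camera("top")
for d in bot.outline_of("lamp_switch","top")[:1]:
  ys,xs=np.nonzero(d["pixels"]);print("sw",d["conf"],[ray(C2,(xs.mean(),ys.mean()),z)[:2].round(4) for z in (.117,.146)])
b=lambda px:((px[0]-440)/2.7+172,px[1]/2.7+98)
for n,c,z in [("deck BL",(466,58),.105),("deck FL",(455,206),.105),("FR rim",(752,217),.105),("FR rim alt",(750,228),.105),("floorFR",(742,213),.035),("lid barL",(607,20),.31),("lid barR",(722,32),.31)]: print(n,ray(C2,b(c),z).round(4))
```

```text
FR [ 0.4908 -0.0674  0.105 ]
BRalongedge [ 0.6505 -0.0756  0.105 ]
front edge L [0.5029 0.1159 0.105 ]
floor FR [ 0.5067 -0.031   0.035 ]
floor FL vis [0.5177 0.1356 0.035 ]
floor BL [0.6599 0.1304 0.035 ]
floor BR [ 0.6491 -0.0364  0.035 ]
[ 0.57291364 -0.3206556   0.23683706] 5.75 0.010913236613611477 61.85322403907776 [ 1.22807376 -0.13479688 -2.19607649]
sw 0.62 [array([0.5783, 0.2027]), array([0.572 , 0.1987])]
deck BL [0.6764 0.2492 0.105 ]
deck FL [0.5096 0.2569 0.105 ]
FR rim [ 0.4991 -0.0684  0.105 ]
FR rim alt [ 0.487  -0.0661  0.105 ]
floorFR [ 0.5142 -0.0629  0.035 ]
lid barL [0.653  0.0832 0.31  ]
lid barR [ 0.642  -0.0237  0.31  ]
```

Box fit: origin about (0.585, 0.090), yaw about -3.3°, chamber centre about (0.582, 0.035), lid at about 1.47 rad. The carrier is held at 62 N, so I carry it over, biased towards the robot to stay clear of the lid.

>>> move_arm:
  deltas:
    - [0,-2.3,15,0,0,0,0]
    - [0,-2.3,30,2,0,0,0]
    - [0,-2.3,35,2,0,0,0]
    - [0,-2.3,35,2,0,0,0]
    - [0,-2.3,35,2,0,0,0]
    - [0,-2.3,35,2,0,0,0]
    - [0,-2.3,35,2,0,0,0]
    - [0,-2.3,35,2,0,0,0]
    - [0,-2.3,35,2,0,0,0]
    - [0,-2.3,30,1,0,0,0]

```text
clock: 6.68
eef_pos: [0.5568, 0.0033, 0.2099]
tool_rot: [-0.054, 0.999, 0.0, -0.003]
ft_force: [0.7, 0.1, -2.3]
grip_width: 0.0108
grasp_force: 61.7
```

>>> move_arm:
  deltas:
    - [0,-2.3,22,0,0,0,0]
    - [0,-2.3,13,0,0,0,3.2]
    - [0,0,0,0,0,0,3.2]
    - [0,0,0,0,0,0,3.1]
    - [0,0,0,0,0,0,0]
    - [0,0,0,0,0,0,0]

```text
clock: 7.18
eef_pos: [0.5587, 0.0363, 0.2109]
tool_rot: [0.028, 1.0, -0.0, -0.002]
ft_force: [-0.1, 0.3, -2.9]
grip_width: 0.011
grasp_force: 61.7
```

Run:
```python
from h import *
p,r,o=st();print(p,o["clock"],o["grip_width"],o["grasp_force"],np.round(o["ft_force"],1),r.as_matrix().round(3).tolist())
C=cal("wrist");w=bot.camera("wrist");s=bot.camera("scene")
show("ws3",w,cv2.resize(s[150:290,190:350],None,fx=1.8,fy=384/140)[:, :288])
togo([.572,.035,.15],86.7)
# predicted box points in wrist view
t=np.radians(-3.3);B=lambda P:np.array([.585,.09,0])+np.array(P)@np.array([[np.cos(t),np.sin(t),0],[-np.sin(t),np.cos(t),0],[0,0,1]])
for n,q in [("rimFR",(-.085,-.165,.105)),("innerFR",(-.073,-.153,.105)),("innerFL",(-.073,.043,.105)),("deckFL",(-.085,.165,.105)),("innerBR",(.073,-.153,.105)),("innerBL",(.073,.043,.105)),("sw",(-.015,.11,.146))]: print(n,proj(C,B(q)).round(1))
```

```text
[0.55870608 0.03634553 0.21088318] 7.1833 0.010999121301547123 61.709407567977905 [-0.1  0.3 -2.9] [[-0.998, 0.057, -0.005], [0.057, 0.998, -0.0], [0.005, -0.001, -1.0]]
shift [-12.9  -0.3  61.8] turn [-0.  -0.2  0. ]
rimFR [[115.2 120.3]]
innerFR [[132.2 135.9]]
innerFL [[378.5 136.2]]
deckFL [[535.4 120.9]]
innerBR [[149.2 296.2]]
innerBL [[361.  296.4]]
sw [[486.2 223.2]]
```

View pics/ws3.png

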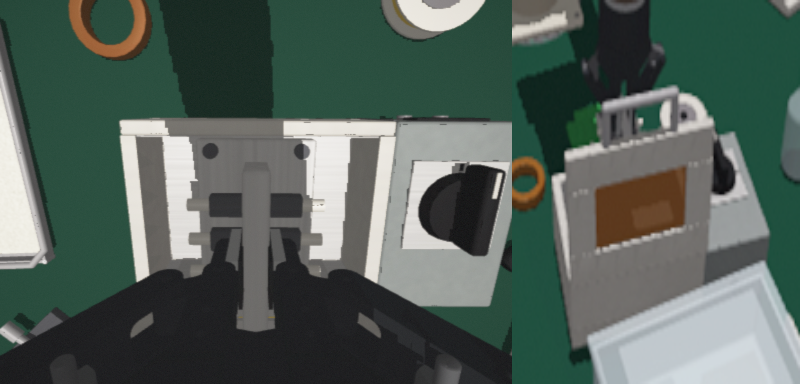

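The picture shows the rim's front-right corner at (120,121) and the inner corners at (135,137) and (380,136), so the box sits about 2.5 mm further left than my fit. The chamber centre is therefore about (0.582, 0.0375). I'm lowering the carrier.

>>> move_arm:
  deltas:
    - [0,-5,1,10,0,-0.1,0]
    - [0,-6,1,20,0,-0.1,0]
    - [0,0,0,30,0,0,0]
    - [0,0,0,30,0,0,0]
    - [0,0,0,20,0,0,0]
    - [0,-5,0,10,0,0,0]
    - [0,-6,0,6,0,0,0]
    - [0,0,0,0,0,0,0]
    - [0,0,0,0,0,0,0]

```text
clock: 8.03
eef_pos: [0.5842, 0.0369, 0.0881]
tool_rot: [0.029, 1.0, 0.0, 0.003]
ft_force: [0.8, 0.2, -2.8]
grip_width: 0.0106
grasp_force: 61.7
```

Run:
```python
from h import *
p,r,o=st();print(p,o["clock"],o["grip_width"],o["grasp_force"],np.round(o["ft_force"],1),r.as_matrix().round(3).tolist())
togo([.582,.0375,.0685],86.7)
```

```text
[0.58419746 0.03690226 0.08813394] 8.0333 0.010628456081279533 61.66289448738098 [ 0.8  0.2 -2.8] [[-0.998, 0.058, 0.006], [0.058, 0.998, -0.0], [-0.006, 0.0, -1.0]]
shift [ 2.3  0.5 19.6] turn [ 0.   0.3 -0. ]
```

>>> move_arm:
  deltas:
    - [0,0,0,6,0,0,0]
    - [0,0,0,4,0,0,0]
    - [0,0,0,3,0,0,0]
    - [0,0,0,2,0,0,0]
    - [0,0,0,1,0,0,0]
    - [0,0,0,0,0,0,0]
    - [0,0,0,0,0,0,0]

```text
clock: 8.62
eef_pos: [0.5827, 0.037, 0.0714]
tool_rot: [0.029, 1.0, -0.0, 0.002]
ft_force: [-0.4, -0.4, -2.6]
grip_width: 0.0108
grasp_force: 61.7
```

>>> move_arm:
  deltas:
    - [0,0,0,1,0,0,0]
    - [0,0,0,1,0,0,0]
    - [0,0,0,0,0,0,0]

```text
clock: 8.87
eef_pos: [0.5826, 0.037, 0.0692]
tool_rot: [0.029, 1.0, -0.0, 0.002]
ft_force: [-1.0, -0.2, -3.5]
grip_width: 0.0107
grasp_force: 61.7
```

>>> move_arm:
  deltas:
    - [0,0,0,1,0,0,0]
    - [0,0,0,0.5,0,0,0]
    - [0,0,0,0,0,0,0]

```text
clock: 9.12
eef_pos: [0.583, 0.0369, 0.0684]
tool_rot: [0.029, 1.0, -0.0, 0.002]
ft_force: [-1.5, -0.8, 1.3]
grip_width: 0.0108
grasp_force: 62.2
```

>>> move_arm:
  deltas:
    - [0,0,0,0.5,0,0,0]
    - [0,0,0,0.5,0,0,0]
    - [0,0,0,0,0,0,0]

```text
clock: 9.37
eef_pos: [0.583, 0.0369, 0.0684]
tool_rot: [0.029, 1.0, -0.0, 0.002]
ft_force: [-3.0, -0.6, 7.1]
grip_width: 0.0111
grasp_force: 63.3
```

Contact with the floor (Fz went from -3 to +7 N). I release and retreat straight up.

>>> move_arm:
  deltas:
    - [0.6,0,0,0,0,0,0]
    - [0.6,0,0,0,0,0,0]
    - [0.6,0,0,0,0,0,0]
    - [0.6,0,0,0,0,0,0]
    - [0.6,0,0,-5,0,0,0]
    - [0.6,0,0,-20,0,0,0]
    - [0.6,0,0,-35,0,0,0]
    - [0.6,10,0,-38,0,0,0]
    - [0.6,20,0,-35,0,0,0]
    - [0.6,35,0,-15,0,0,0]

```text
clock: 10.2
eef_pos: [0.5215, 0.041, 0.2198]
tool_rot: [0.029, 1.0, 0.0, 0.007]
ft_force: [1.5, 0.4, 0.4]
grip_width: 0.0512
grasp_force: 0.0
```

>>> move_arm:
  deltas:
    - [0.6,38,0,-10,0,0,0]
    - [0.6,38,0,-10,0,0,0]
    - [0.6,0,0,0,0,0,0]

```text
clock: 10.45
eef_pos: [0.4354, 0.0453, 0.2365]
tool_rot: [0.029, 1.0, 0.0, 0.001]
ft_force: [-1.1, -0.2, -0.8]
grip_width: 0.051
grasp_force: 0.0
```

Run:
```python
from h import *
p,r,o=st();print(p,o["clock"],np.round(o["joint_pos"],3),np.round(o["ft_force"],1))
C=cal("wrist");w=bot.camera("wrist");print(C[1],C[2].round(4).tolist())
s=bot.camera("scene")
show("w4",w,cv2.resize(s[155:275,200:320],(288,384)))
cv2.imwrite("pics/w4raw.png",w);cv2.imwrite("pics/s4.png",s)
```

```text
[0.43540389 0.0452883  0.2364759 ] 10.45 [ 0.104  0.118 -0.154  1.298 -0.     0.161] [-1.1 -0.2 -0.8]
[0.36664426 0.04906222 0.37025726] [[0.057, 0.9614, 0.2691], [0.9984, -0.0552, -0.0143], [0.0011, 0.2695, -0.963]]
```

View pics/w4.png

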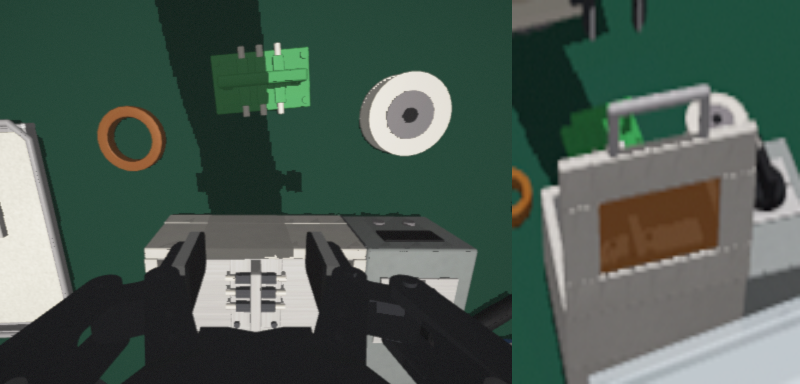

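The carrier stands flat with its bridge at (256,290), centred in the chamber. Next I work out the lid angle from the bar in the scene view, at about (243,188) to (281,184).

```bash
cat >> h.py <<'E'
t=np.radians(-3.3);O=np.array([.585,.0925,0]);RB=R.from_euler("z",t).as_matrix()
B=lambda P:O+RB@np.array(P)
def bar(th,y=0.):
    c,s=np.cos(th),np.sin(th);return B([.08-.210*c+.007*s,-.055+y,.108+.210*s+.007*c])
E
python3 - <<'E'
from h import *
S=cal("scene");T=cal("top")
for th in (1.4,1.45,1.5,1.55,1.6,1.65): print(th,bar(th).round(4),"scene",proj(S,[bar(th,-.05),bar(th),bar(th,.05)]).round(1).tolist(),"top",proj(T,[bar(th,.05),bar(th,-.05)]).round(1).tolist())
s=cv2.imread("pics/s4.png");tt=cv2.imread("pics/t0.png")
show("bar",cv2.resize(s[170:230,215:315],(450,270),interpolation=cv2.INTER_CUBIC),cv2.resize(tt[95:135,205:305],(350,270),interpolation=cv2.INTER_CUBIC))
togo([.645,.0338,.40],-3.3)
E
```

```text
1.4 [0.633  0.0346 0.3161] scene [[240.8, 185.6], [259.9, 182.7], [278.6, 179.9]] top [[233.1, 111.3], [273.2, 113.7]]
1.45 [0.6434 0.034  0.3173] scene [[241.8, 187.8], [261.0, 184.9], [279.8, 182.1]] top [[233.4, 107.1], [273.5, 109.5]]
1.5 [0.6538 0.0334 0.318 ] scene [[242.7, 190.3], [262.1, 187.3], [281.1, 184.4]] top [[233.7, 102.9], [273.7, 105.4]]
1.55 [0.6643 0.0328 0.3181] scene [[243.7, 192.9], [263.2, 189.9], [282.3, 187.0]] top [[234.0, 98.9], [274.0, 101.3]]
1.6 [0.6748 0.0322 0.3177] scene [[244.7, 195.7], [264.3, 192.7], [283.5, 189.7]] top [[234.3, 94.9], [274.2, 97.3]]
1.65 [0.6853 0.0316 0.3168] scene [[245.7, 198.8], [265.4, 195.7], [284.8, 192.6]] top [[234.6, 91.0], [274.4, 93.4]]
shift [-205.5    0.3 -163. ] turn [ 0.3  0.3 90. ]
```

View pics/bar.png

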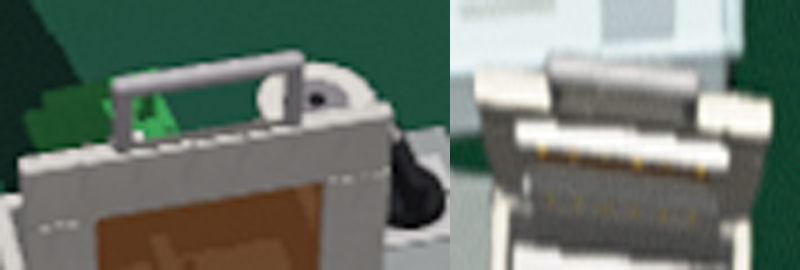

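Both views agree on about 1.48 rad, so the bar is at about (0.650, 0.034, 0.318). I turn the tool 90° while rising, then go over the bar.

>>> move_arm:
  deltas:
    - [1,0,0,-10,0,0,7]
    - [1,0,0,-15,0,0,7]
    - [1,0,0,-15,0,0,7]
    - [1,0,0,-15,0,0,7]
    - [1,0,0,-15,0,0,7]
    - [1,0,0,-15,0,0,7]
    - [1,0,0,-15,0,0,7]
    - [1,0,0,-15,0,0,7]
    - [1,0,0,-15,0,0,7]
    - [1,0,0,-15,0,0,7]

```text
clock: 11.38
eef_pos: [0.4423, 0.0452, 0.3796]
tool_rot: [0.6, 0.8, 0.001, 0.001]
ft_force: [0.1, -0.7, -0.5]
grip_width: 0.0855
grasp_force: 0.0
```

>>> move_arm:
  deltas:
    - [1,0,0,-10,0,0,7]
    - [1,0,0,-10,0,0,7]
    - [1,0,0,0,0,0,6]
    - [1,0,20,0,0,0,0]
    - [1,0,38,0,0,0,0]
    - [1,0,38,0,0,0,0]
    - [1,0,38,0,0,0,0]
    - [1,0,38,0,0,0,0]
    - [1,0,30,0,0,0,0]
    - [1,0,12,0,0,0,0]

```text
clock: 12.22
eef_pos: [0.6588, 0.0322, 0.3949]
tool_rot: [0.728, 0.686, -0.0, 0.0]
ft_force: [0.9, -0.2, -0.9]
grip_width: 0.0854
grasp_force: 0.0
```

>>> move_arm:
  deltas:
    - [1,0,0,0,0,0,0]
    - [1,0,0,0,0,0,0]

```text
clock: 12.38
eef_pos: [0.656, 0.0326, 0.3971]
tool_rot: [0.728, 0.686, 0.0, 0.0]
ft_force: [-0.5, -0.3, 0.0]
grip_width: 0.0855
grasp_force: 0.0
```

Run:
```python
from h import *
p,r,o=st();print(p,o["clock"],np.round(o["joint_pos"],3),np.round(o["ft_force"],1))
C=cal("wrist");w=bot.camera("wrist");s=bot.camera("scene")
show("w5",w,cv2.resize(s[90:250,200:320],(288,384)))
print(proj(C,[bar(1.48,-.05),bar(1.48),bar(1.48,.05)]).round(1).tolist())
togo(bar(1.48)-[0,0,.011],-3.3)
```

```text
[0.65595033 0.03260558 0.39712066] 12.3833 [ 0.05   0.654  1.06   1.976 -0.     1.679] [-0.5 -0.3  0. ]
[[248.2, 263.4], [247.7, 203.5], [247.2, 136.0]]
shift [ 0.6 -5.  93.3] turn [ 0.2 -0.  -0. ]
```

View pics/w5.png

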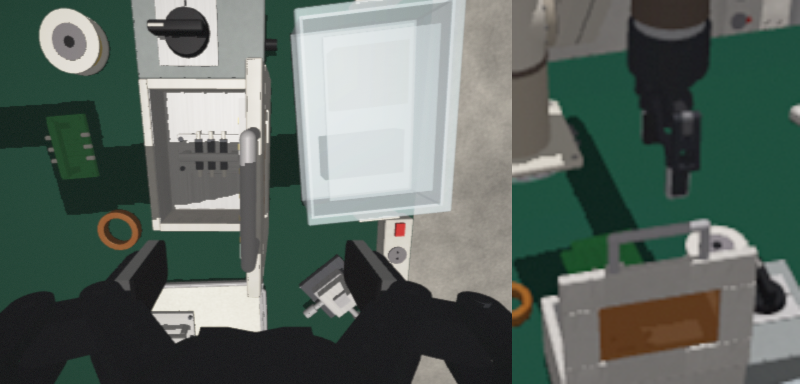

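The bar runs from (248,130) to (247,268), matching the prediction for 1.48 rad. I descend and pinch it.

>>> move_arm:
  deltas:
    - [1,0,-5,15,0,0,0]
    - [1,0,0,25,0,0,0]
    - [1,0,0,25,0,0,0]
    - [1,0,0,18,0,0,0]
    - [1,0,0,9,0,0,0]
    - [1,0,0,0,0,0,0]
    - [1,0,0,0,0,0,0]
    - [0,0,0,0,0,0,0]
    - [0,0,0,0,0,0,0]
    - [0,0,0,0,0,0,0]

```text
clock: 13.32
eef_pos: [0.6501, 0.0331, 0.3097]
tool_rot: [0.727, 0.686, 0.002, 0.002]
ft_force: [0.1, 0.7, 0.5]
grip_width: 0.0513
grasp_force: 0.0
```

>>> move_arm:
  deltas:
    - [0,0,0,0,0,0,0]
    - [0,0,0,0,0,0,0]
    - [0,0,0,0,0,0,0]
    - [0,0,0,0,0,0,0]

```text
clock: 13.65
eef_pos: [0.6499, 0.0331, 0.3083]
tool_rot: [0.727, 0.686, 0.001, 0.001]
ft_force: [-0.2, -0.2, 1.9]
grip_width: 0.01
grasp_force: 58.4
```

Run:
```python
from h import *
p,r,o=st();print(p,o["clock"],o["grip_width"],o["grasp_force"],np.round(o["ft_force"],1))
q=RB.T@(p+[0,0,.011]-O);d=q-[.08,-.055,.108];th=np.arctan2(d[2],-d[0])-np.arctan2(.007,.21)
print("rel hinge",d.round(4),np.hypot(d[0],d[2]),"theta",th)
r0=np.hypot(.21,.007);a=np.arctan2(.007,.21)
prev=d
A=np.arctan2(d[2],-d[0]);Rr=np.hypot(d[0],d[2])
for k in range(1,40):
    t2=A-(A-a)*k/39
    e=np.array([-r0*np.cos(t2),r0*np.sin(t2)])
    if k%3==0: print(k,round(t2-a,2),"y %.1f z %.1f"%((e[0]-prev[0])*1000,-(e[1]-(prev[2] if len(prev)>2 else prev[1]))*1000));prev=e
```

```text
[0.64993631 0.03307602 0.30830409] 13.65 0.009956627679869436 58.40256750583649 [-0.2 -0.2  1.9]
rel hinge [-0.0118 -0.0006  0.2113] 0.2116305657001055 theta 1.4819222564723589
3 1.37 y -23.7 z 4.2
6 1.25 y -23.3 z 5.4
9 1.14 y -22.6 z 8.0
12 1.03 y -21.5 z 10.5
15 0.91 y -20.2 z 12.9
18 0.8 y -18.6 z 15.1
21 0.68 y -16.7 z 17.1
24 0.57 y -14.7 z 18.9
27 0.46 y -12.4 z 20.5
30 0.34 y -10.0 z 21.7
33 0.23 y -7.5 z 22.7
36 0.11 y -4.9 z 23.4
39 0.0 y -2.2 z 23.8
```

>>> move_arm:
  deltas:
    - [0,0,-4,0.5,0,0,0]
    - [0,0,-8,1.3,0,0,0]
    - [0,0,-8,1.5,0,0,0]
    - [0,0,-8,1.6,0,0,0]
    - [0,0,-8,1.8,0,0,0]
    - [0,0,-7.8,2,0,0,0]
    - [0,0,-7.6,2.3,0,0,0]
    - [0,0,-7.5,2.5,0,0,0]
    - [0,0,-7.5,2.8,0,0,0]
    - [0,0,0,0,0,0,0]

```text
clock: 14.48
eef_pos: [0.5825, 0.0372, 0.2922]
tool_rot: [0.727, 0.686, 0.002, 0.001]
ft_force: [-1.6, 0.0, 2.9]
grip_width: 0.0101
grasp_force: 62.3
```

```bash
cat > lid.py <<'E'
from h import *
p,r,o=st();print(p,o["clock"],round(o["grip_width"],4),round(o["grasp_force"],1),"ft",np.round(o["ft_force"],1),np.round(o["ft_torque"],2),"tool z",r.as_matrix()[:,2].round(3))
g=p-r.as_matrix()[:,2]*.011
d=RB.T@(g-O)-[.08,-.055,.108];a=np.arctan2(.007,.21);A=np.arctan2(d[2],-d[0]);r0=np.hypot(.21,.007)
print("rel",d.round(4),"r",np.hypot(d[0],d[2]).round(4),"theta",round(A-a,3))
prev=np.array([d[0],d[2]]);n=int(np.ceil((A-a)/.04));n=max(n,1)
for k in range(1,n+1):
    t2=A-(A-a)*k/n;e=r0*np.array([-np.cos(t2),np.sin(t2)]);m=(e-prev)*1000;prev=e
    if k<=30: print("%d th %.2f y %.1f z %.1f"%(k,t2-a,m[0],-m[1]))
E
python3 lid.py
```

```text
[0.5825188  0.0372039  0.29219578] 14.4833 0.0101 62.3 ft [-1.6  0.   2.9] [ 0.12 -0.   -0.05] tool z [ 0.004  0.    -1.   ]
rel [-0.0793 -0.0004  0.1952] r 0.2107 theta 1.151
1 th 1.11 y -7.4 z 3.8
2 th 1.07 y -7.5 z 3.6
3 th 1.03 y -7.4 z 3.9
4 th 0.99 y -7.2 z 4.2
5 th 0.95 y -7.0 z 4.5
6 th 0.91 y -6.9 z 4.7
7 th 0.87 y -6.7 z 5.0
8 th 0.83 y -6.5 z 5.3
9 th 0.79 y -6.3 z 5.5
10 th 0.75 y -6.0 z 5.8
11 th 0.71 y -5.8 z 6.0
12 th 0.67 y -5.6 z 6.2
13 th 0.64 y -5.3 z 6.4
14 th 0.60 y -5.0 z 6.6
15 th 0.56 y -4.8 z 6.8
16 th 0.52 y -4.5 z 7.0
17 th 0.48 y -4.2 z 7.2
18 th 0.44 y -3.9 z 7.4
19 th 0.40 y -3.6 z 7.5
20 th 0.36 y -3.3 z 7.6
21 th 0.32 y -3.0 z 7.8
22 th 0.28 y -2.7 z 7.9
23 th 0.24 y -2.4 z 8.0
24 th 0.20 y -2.1 z 8.1
25 th 0.16 y -1.8 z 8.2
26 th 0.12 y -1.4 z 8.2
27 th 0.08 y -1.1 z 8.3
28 th 0.04 y -0.8 z 8.3
29 th 0.00 y -0.4 z 8.3
```

The lid is following the arc (radius 0.211) with very little force.

>>> move_arm:
  deltas:
    - [0,0,-7.4,3.6,0,0,0]
    - [0,0,-7.4,3.7,0,0,0]
    - [0,0,-7.3,4,0,0,0]
    - [0,0,-7.2,4.2,0,0,0]
    - [0,0,-7,4.5,0,0,0]
    - [0,0,-6.9,4.8,0,0,0]
    - [0,0,-6.7,5,0,0,0]
    - [0,0,-6.5,5.3,0,0,0]
    - [0,0,-6.3,5.5,0,0,0]
    - [0,0,-6,5.8,0,0,0]

```text
clock: 15.32
eef_pos: [0.5155, 0.0413, 0.2458]
tool_rot: [0.727, 0.686, 0.002, 0.002]
ft_force: [0.1, 1.6, 1.3]
grip_width: 0.0101
grasp_force: 64.8
```

```bash
python3 lid.py
```

```text
[0.51546826 0.04134397 0.24583814] 15.3167 0.0101 64.8 ft [0.1 1.6 1.3] [ 0.19 -0.46 -0.07] tool z [ 0.006  0.001 -1.   ]
rel [-1.465e-01 -1.000e-04  1.488e-01] r 0.2089 theta 0.76
1 th 0.72 y -6.7 z 5.1
2 th 0.68 y -5.6 z 6.2
3 th 0.64 y -5.4 z 6.5
4 th 0.60 y -5.1 z 6.7
5 th 0.56 y -4.8 z 6.9
6 th 0.52 y -4.6 z 7.1
7 th 0.48 y -4.3 z 7.2
8 th 0.44 y -4.0 z 7.4
9 th 0.40 y -3.7 z 7.6
10 th 0.36 y -3.4 z 7.7
11 th 0.32 y -3.1 z 7.8
12 th 0.28 y -2.7 z 7.9
13 th 0.24 y -2.4 z 8.0
14 th 0.20 y -2.1 z 8.1
15 th 0.16 y -1.8 z 8.2
16 th 0.12 y -1.4 z 8.3
17 th 0.08 y -1.1 z 8.3
18 th 0.04 y -0.8 z 8.4
19 th 0.00 y -0.4 z 8.4
```

>>> move_arm:
  deltas:
    - [0,0,-5.9,5.9,0,0,0]
    - [0,0,-5.6,6.2,0,0,0]
    - [0,0,-5.4,6.5,0,0,0]
    - [0,0,-5.1,6.7,0,0,0]
    - [0,0,-4.8,6.9,0,0,0]
    - [0,0,-4.6,7.1,0,0,0]
    - [0,0,-4.3,7.2,0,0,0]
    - [0,0,-4,7.4,0,0,0]
    - [0,0,-3.7,7.6,0,0,0]
    - [0,0,-3.4,7.7,0,0,0]

```text
clock: 16.15
eef_pos: [0.4685, 0.0441, 0.1749]
tool_rot: [0.727, 0.686, 0.002, 0.001]
ft_force: [2.7, 4.2, -0.5]
grip_width: 0.0099
grasp_force: 66.7
```

```bash
python3 lid.py
```

```text
[0.46849074 0.04412467 0.17488768] 16.15 0.0099 66.7 ft [ 2.7  4.2 -0.5] [ 0.75 -0.93 -0.06] tool z [ 0.004  0.001 -1.   ]
rel [-0.1936 -0.      0.0779] r 0.2087 theta 0.349
1 th 0.31 y -4.3 z 7.1
2 th 0.27 y -2.6 z 7.7
3 th 0.23 y -2.3 z 7.8
4 th 0.19 y -2.0 z 7.9
5 th 0.16 y -1.7 z 8.0
6 th 0.12 y -1.4 z 8.0
7 th 0.08 y -1.1 z 8.1
8 th 0.04 y -0.7 z 8.1
9 th 0.00 y -0.4 z 8.1
```

>>> move_arm:
  deltas:
    - [0,0,-3,7.5,0,0,0]
    - [0,0,-2.7,7.7,0,0,0]
    - [0,0,-2.3,7.8,0,0,0]
    - [0,0,-2,7.9,0,0,0]
    - [0,0,-1.6,7,0,0,0]
    - [0,0,-1.2,6,0,0,0]
    - [0,0,-0.9,5,0,0,0]
    - [0,0,-0.6,4,0,0,0]
    - [0,0,-0.5,4,0,0,0]
    - [0,0,0,0,0,0,0]

```text
clock: 16.98
eef_pos: [0.4539, 0.045, 0.1176]
tool_rot: [0.727, 0.686, 0.001, 0.001]
ft_force: [2.3, 5.0, -1.1]
grip_width: 0.0099
grasp_force: 64.5
```

```bash
python3 lid.py
```

```text
[0.45386546 0.0450213  0.11762676] 16.9833 0.0099 64.5 ft [ 2.3  5.  -1.1] [ 0.99 -0.95 -0.03] tool z [ 0.003  0.001 -1.   ]
rel [-0.2082  0.      0.0206] r 0.2092 theta 0.065
1 th 0.03 y -1.4 z 6.8
2 th 0.00 y -0.3 z 6.9
```

>>> move_arm:
  deltas:
    - [0,0,-0.4,3,0,0,0]
    - [0,0,-0.2,3,0,0,0]
    - [0,0,-0.2,2,0,0,0]
    - [0,0,0,2,0,0,0]
    - [0,0,0,1,0,0,0]
    - [0,0,0,0,0,0,0]

```text
clock: 17.48
eef_pos: [0.4529, 0.045, 0.1067]
tool_rot: [0.727, 0.686, 0.001, 0.001]
ft_force: [3.5, 5.1, -1.9]
grip_width: 0.0099
grasp_force: 65.5
```

>>> move_arm:
  deltas:
    - [0,0,0,1,0,0,0]
    - [0,0,0,1,0,0,0]
    - [0,0,0,0,0,0,0]

```text
clock: 17.73
eef_pos: [0.4529, 0.045, 0.1048]
tool_rot: [0.727, 0.686, 0.001, 0.001]
ft_force: [1.3, 4.2, -0.2]
grip_width: 0.0098
grasp_force: 65.5
```

```bash
python3 lid.py
```

```text
[0.45286031 0.04498239 0.10482052] 17.7333 0.0098 65.5 ft [ 1.3  4.2 -0.2] [ 0.99 -0.67 -0.05] tool z [ 0.003  0.001 -1.   ]
rel [-2.092e-01 -1.000e-04  7.800e-03] r 0.2094 theta 0.004
1 th 0.00 y -0.8 z 0.8
```

>>> move_arm:
  deltas:
    - [0,0,0,1,0,0,0]
    - [0,0,0,1,0,0,0]
    - [0,0,0,0,0,0,0]

```text
clock: 17.98
eef_pos: [0.4528, 0.045, 0.1028]
tool_rot: [0.727, 0.686, 0.001, 0.0]
ft_force: [2.3, 4.8, -0.1]
grip_width: 0.01
grasp_force: 65.6
```

>>> move_arm:
  deltas:
    - [0,0,0,1,0,0,0]
    - [0,0,0,0,0,0,0]

```text
clock: 18.15
eef_pos: [0.4528, 0.045, 0.1024]
tool_rot: [0.727, 0.686, 0.001, 0.001]
ft_force: [0.7, 5.2, 3.9]
grip_width: 0.0098
grasp_force: 66.1
```

>>> move_arm:
  deltas:
    - [0,0,0,1,0,0,0]
    - [0,0,0,0.5,0,0,0]
    - [0,0,0,0,0,0,0]

```text
clock: 18.4
eef_pos: [0.4528, 0.045, 0.1023]
tool_rot: [0.727, 0.686, 0.002, 0.001]
ft_force: [-3.8, 4.5, 14.6]
grip_width: 0.0097
grasp_force: 67.1
```

The lid has stopped against the rim and force is building (14.6 N), so it is shut. I release it, retreat upwards and go above the switch, turning back.

>>> move_arm:
  deltas:
    - [0.45,0,0,-1,0,0,0]
    - [0.45,0,0,0,0,0,0]
    - [0.45,0,0,0,0,0,0]
    - [0.45,0,0,0,0,0,0]
    - [0.45,0,0,-10,0,0,0]
    - [0.45,0,0,-25,0,0,0]
    - [0.45,0,0,-35,0,0,0]
    - [0.45,0,0,-35,0,0,0]
    - [0.45,0,0,-30,0,0,-5]
    - [0.45,0,0,-20,0,0,-7]

```text
clock: 19.23
eef_pos: [0.4534, 0.0443, 0.2598]
tool_rot: [0.65, 0.76, 0.002, 0.003]
ft_force: [1.9, 0.2, 0.4]
grip_width: 0.0381
grasp_force: 0.0
```

>>> move_arm:
  deltas:
    - [0.7,0,0,0,0,0,-7]
    - [0.7,0,0,0,0,0,-7]
    - [0.7,0,0,0,0,0,-7]
    - [0.7,0,0,0,0,0,-7]
    - [0.7,0,0,0,0,0,-7]
    - [0.7,0,0,0,0,0,-7]
    - [0.7,0,0,0,0,0,-7]
    - [0.7,0,0,0,0,0,-7]
    - [0.7,0,0,0,0,0,-7]
    - [0.7,0,0,0,0,0,-7]

```text
clock: 20.07
eef_pos: [0.4523, 0.0441, 0.2563]
tool_rot: [0.096, 0.995, -0.0, 0.001]
ft_force: [0.2, 0.1, -0.4]
grip_width: 0.0598
grasp_force: 0.0
```

Run:
```python
from h import *
p,r,o=st();print(p,o["clock"],o["grip_width"])
togo([*B([-.015,.11,0])[:2],.24],86.7);print(B([-.015,.11,.134]))
```

```text
[0.45228873 0.04413718 0.25633951] 20.0667 0.05978346794637002
shift [-91.4 179.8  16.4] turn [-0.1  0.1 -7.7]
[0.57635692 0.20318106 0.134     ]
```

>>> move_arm:
  deltas:
    - [0.7,-15,30,3,0,0,0]
    - [0.7,-15,30,3,0,0,0]
    - [0.7,-15,30,3,0,0,0]
    - [0.7,-15,30,3,0,0,0]
    - [0.7,-15,30,2,0,0,0]
    - [0.7,-16,30,2,0,0,0]
    - [0.7,0,0,0,0,0,-3.8]
    - [0.7,0,0,0,0,0,-3.9]
    - [0.7,0,0,0,0,0,0]
    - [0.7,0,0,0,0,0,0]

```text
clock: 20.9
eef_pos: [0.5771, 0.2028, 0.2405]
tool_rot: [0.033, 0.999, -0.001, 0.001]
ft_force: [0.3, -0.8, -0.5]
grip_width: 0.0594
grasp_force: 0.0
```

Run:
```python
from h import *
p,r,o=st();print(p,o["clock"],np.round(o["joint_pos"],2))
C=cal("wrist");w=bot.camera("wrist");s=bot.camera("scene")
show("w6",w,cv2.resize(s[155:275,200:320],(288,384)))
print(proj(C,[B([-.054,.11,.146]),B([.012,.11,.146]),B([-.015,.11,.146])]).round(1).tolist())
for d in bot.outline_of("lamp_switch","wrist")[:2]:
  ys,xs=np.nonzero(d["pixels"]);print(d["conf"],d["rect"],xs.mean(),ys.mean())
S=cal("scene");print("lid bar shut in scene",proj(S,[bar(0,-.05),bar(0,.05)]).round(1).tolist())
togo([*B([-.015,.11,0])[:2],.131],86.7)
```

```text
[0.57714456 0.20283746 0.24046241] 20.9 [ 0.34  0.47  0.34  1.44 -0.    0.4 ]
[[255.2, 149.7], [255.8, 229.8], [255.6, 198.4]]
0.69 [223.8, 147.1, 65.3, 83.1] 254.90102489019034 186.88638360175696
lid bar shut in scene [[227.9, 198.8], [258.6, 194.1]]
shift [  1.3   0.5 110.6] turn [-0.   0.2 -0.4]
```

View pics/w6.png

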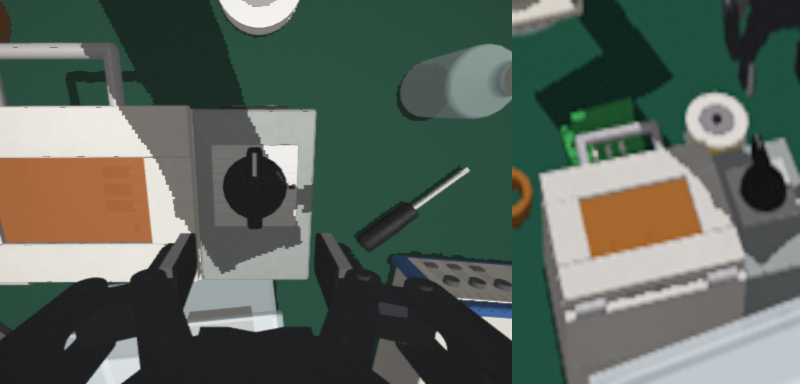

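The lid lies shut on the rim. The switch bar runs from (254,149) to (254,229), as predicted. I descend and grip it.

>>> move_arm:
  deltas:
    - [0.7,0,0,25,0,0,0]
    - [0.7,0,0,30,0,0,0]
    - [0.7,0,0,25,0,0,0]
    - [0.7,0,0,15,0,0,0]
    - [0.7,0,0,8,0,0,0]
    - [0.7,0,0,6,0,0,0]
    - [0.7,0,0,0,0,0,0]
    - [0,0,0,0,0,0,0]
    - [0,0,0,0,0,0,0]
    - [0,0,0,0,0,0,0]

```text
clock: 21.88
eef_pos: [0.5787, 0.2034, 0.134]
tool_rot: [0.032, 0.999, 0.0, 0.003]
ft_force: [-0.4, -0.5, 0.7]
grip_width: 0.024
grasp_force: 0.0
```

>>> move_arm:
  deltas:
    - [0,0,0,0,0,0,0]
    - [0,0,0,0,0,0,0]
    - [0,0,0,0,0,0,0]

```text
clock: 22.13
eef_pos: [0.5785, 0.202, 0.134]
tool_rot: [0.032, 0.999, -0.001, 0.003]
ft_force: [-0.3, -5.6, 5.0]
grip_width: 0.0117
grasp_force: 60.4
```

>>> move_arm:
  deltas:
    - [0,0,0,0,0,0,5]
    - [0,0,0,0,0,0,7]
    - [0,0,0,0,0,0,7]
    - [0,0,0,0,0,0,7]
    - [0,0,0,0,0,0,7]
    - [0,0,0,0,0,0,7]
    - [0,0,0,0,0,0,7]
    - [0,0,0,0,0,0,0]

```text
clock: 22.8
eef_pos: [0.5782, 0.2014, 0.134]
tool_rot: [0.43, 0.903, -0.0, 0.003]
ft_force: [-1.8, -5.4, 7.1]
grip_width: 0.0116
grasp_force: 60.6
```

>>> move_arm:
  deltas:
    - [0,0,0,0,0,0,7]
    - [0,0,0,0,0,0,7]
    - [0,0,0,0,0,0,7]
    - [0,0,0,0,0,0,7]
    - [0,0,0,0,0,0,7]
    - [0,0,0,0,0,0,5]
    - [0,0,0,0,0,0,0]

```text
clock: 23.38
eef_pos: [0.5776, 0.2012, 0.134]
tool_rot: [0.713, 0.701, 0.0, 0.003]
ft_force: [-2.4, -4.7, 7.3]
grip_width: 0.0119
grasp_force: 60.8
```

Turned about 87°. I release, retreat and check.

>>> move_arm:
  deltas:
    - [0.4,0,0,0,0,0,0]
    - [0.4,0,0,0,0,0,0]
    - [0.4,0,0,0,0,0,0]
    - [0.4,0,0,0,0,0,0]
    - [0.4,0,0,-15,0,0,0]
    - [0.4,0,0,-30,0,0,0]
    - [0.4,0,0,-35,0,0,0]
    - [0.4,0,0,-35,0,0,0]
    - [0.4,0,0,-20,0,0,0]
    - [0.4,0,0,0,0,0,0]

```text
clock: 24.22
eef_pos: [0.5798, 0.2044, 0.2738]
tool_rot: [0.711, 0.703, 0.006, 0.003]
ft_force: [0.3, 0.3, 1.5]
grip_width: 0.0341
grasp_force: 0.0
```

Run:
```python
from h import *
p,r,o=st();print(p,o["clock"],np.round(o["ft_force"],1))
w=bot.camera("wrist");s=bot.camera("scene")
show("w7",w,cv2.resize(s[155:275,200:320],(288,384)))
```

```text
[0.57975353 0.20443106 0.27380298] 24.2167 [0.3 0.3 1.5]
```

View pics/w7.png

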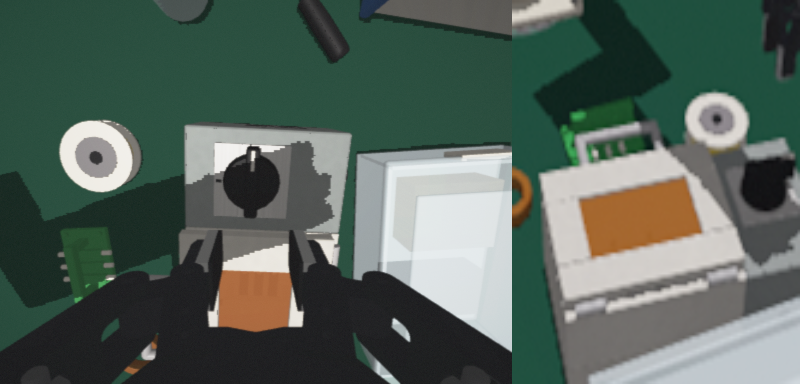

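The switch bar, at (253,150) to (250,217), now points to the box's left, which is on. The lid is still shut and the housings show through its window at about (250,285). The robot touches nothing, so I hand in.

```bash
python3 -c "
from workcell import bot
print(bot.job_done())"
```

```text
the job is handed in; nothing more can be done
None
```

The loaded carrier is set flat in the middle of the chamber, the lid was lowered gently and is shut, and the lamp switch was then turned to on. I handed the job in at about 24 s on the robot's clock; the result isn't known yet.

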